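# Push the glasses case home between the wire rails

## Task

Push the black glasses case lengthwise into its bay between the two low wire rails, until its leading end rests against the cork stop at the far end. The chipped wires would scratch, so neither the case nor the gripper may touch either rail; keep the case flat on the counter, never lifting it, and leave the mug, denture cup and denture brush where they are.

Things in the scene. Friction and masses are not known exactly. Their poses are not given: they have to be found in the camera images.
- bay: The bay, fixed to the counter. Origin: on the counter, midway between the rails at the open mouth of the lane. Its +x axis runs straight down the lane from the mouth to the stop (across the robot's front, towards the robot's left, more or less), +y is towards the left-hand rail, z up. The lane is 190 mm long from mouth to cork stop and 84 mm wide between the inner faces of the rails. In front of the mouth the bare counter is open.
- rail_left: Left-hand white-painted wire rail, fixed, 10 mm round bar along the bay's x from 0 to 200 mm, at bay y from 42 to 52 mm, top at 31 mm above the counter, on two 10 mm wire legs. Origin and axes coincide with the bay's.
- rail_right: Right-hand chrome wire rail, the mirror image: at bay y from -52 to -42 mm, top at 31 mm. Origin and axes coincide with the bay's.
- bay_stop (a point): Middle of the face of the cork pad that ends the lane: bay x 190 mm, y 0, 22 mm above the counter. The pad is 78 mm wide and fixed on a rigid white end block 100 mm wide, 22 mm thick and 50 mm high.
- case: Closed black hard plastic glasses case with a snap clasp, a box with rounded edges, 150 mm long (its x), 62 mm wide (its y), 44 mm high, about 0.14 kg, lying loose and closed on the counter before the mouth, askew and off to one side. Origin: middle of its underside; z up. Either end may go in first. It slides and does not roll.
- case_center (a point): Centre of the glasses case, 22 mm above its underside.
- mug: White ceramic mug, 82 mm across, 92 mm high, with a handle on its +y side; stands beside the rails on the side away from the robot. Origin: middle of its underside. Leave alone.
- denture_cup: Pink round denture cup with screw lid, 86 mm across, 84 mm high, standing behind the bay's end block. Origin: middle of its underside. Leave alone.
- brush: White double-headed denture brush, 160 mm long, up to 30 mm wide at the head, 14 mm high, lying on the robot's side of the rails along its own x. Origin: on the counter near its middle. Leave alone.
Things that resemble listed ones, but are neither listed nor needed, are in the scene too. There is more than one size of the case; the one meant has the size given above.

How it is judged (in metres and radians):
On the way:
1. the leading part of the case is in the mouth between the rails, the case lengthwise to the lane (x of case_center in the frame of bay between -0.065 and 0.06 m and y of case_center in the frame of bay between -0.015 and 0.015 m and angle between the x axis of case and the x axis of bay, either way round below 0.2 rad), for 0.1 s.
At the end, for the whole second after the job is handed in: The case lies flat and at rest between the rails, lengthwise to the lane within 0.12 rad, its centre within 12 mm of the centre line and its leading end within 8 mm of the cork stop (x of case_center in the frame of bay above 0.107 m and y of case_center in the frame of bay between -0.012 and 0.012 m and angle between the x axis of case and the x axis of bay, either way round below 0.12 rad and height (world z) of case below 0.005 m and angle between case's own z axis and vertical below 0.05 rad and linear speed of case below 0.01 m/s); the robot touches nothing.
It fails at once if the left rail is touched by the case, the gripper or anything else (contact force between rail_left and anything else above 0.3 N).
It fails at once if the right rail is touched by the case, the gripper or anything else (contact force between rail_right and anything else above 0.3 N).
It fails at once if the case is lifted off the counter (8 mm) or tipped (height (world z) of case above 0.008 m or angle between case's own z axis and vertical above 0.2 rad).
It fails at once if the mug, denture cup or brush is moved (10 mm) (distance of any of mug, denture_cup, brush from where it was at the start of the episode above 0.01 m).
It also fails if it takes over 67 s, if anything falls off the work surface, if the arm or the gripper's body presses on something with over 40 N, if the wrist force passes 120 N, or if a joint passes its speed limit or range.

## Robot

A 6-joint arm with a two-finger parallel gripper is mounted at the origin on the work surface. World frame = base frame: x ahead of the robot, y to its left, z up, the work surface at z = 0. Lengths are in mm, angles in rad, forces in N, time in s.
With the tool pointing down it reaches from about 350 to 875 mm from the base axis. Payload 4.2 kg.
Tool frame: the origin (TCP) lies midway between the tips of the shut fingers; the grasp point (between the pads) lies 19 mm behind it; x points along the fingers, y is the direction in which the jaws open and shut, and the axes are right-handed (so a half turn about x gives the same grasp; the last joint's range is limited). The gripper opens to 85 mm and grips with 20 to 120 N. Pads are 22 mm wide; open, the fingers measure 114 mm over their backs; the gripper's body (76 mm by 85 mm) begins 54 mm behind the grasp point. The pads swing forward as they close: fully open they stand 13 mm farther back than shut.
Start: joints at [-0.905, 0.385, 0.008, 0, -1.194, -0.259], TCP at [247.308, -573.967, 231.312] pointing down, gripper open.
Joint ranges: [-3.14, 3.14], [-1.21, 2.06], [-1.07, 1.41], [-3.16, 2.05], [-2.99, -0.16], [-3.1, 3.1]. Speed limits (rad/s): [2.79, 2.79, 3.14, 3.14, 3.14, 3.14].

## Interface

Orientations are given as a unit quaternion [x, y, z, w].
In Python, from bench import readout, imaging, arm gives the robot as it stands.
- The arm moves only by the tool arm_command, never from a script. Its argument "increments" is a list of rows, each a list of 3 entries, a list of its own where there are three numbers: the turn, a rotation vector about the world's x, y, z in degrees, then the shift along the world's x, y, z in mm, then the closure, from 0 (fully open) to 1 (shut). In form: [[[ax, ay, az], [tx, ty, tz], fingers], ...]. A call has exactly 5 rows; each row is the pose to reach, as a shift and turn from the pose measured when the call began; what a row does not reach only later rows make up. A row lasts 1/10 s, in which the tool goes at most 50 mm and 8.59 degrees, less where a joint would pass 70% of its speed; a pose out of reach is approached as far as the arm can. A call with a gripper value outside its range is refused whole. The fingers move at their own pace and stop on an object; the grip force is fixed at half the most. Time passes only in rows, so rows that repeat a pose let the fingers close, or fill a call up. It gives the time, the measured TCP pose, the force and the opening at its end, in the units of the state.
- readout.read_state(): the state, without advancing time (a new reading comes with each control period).
- imaging.get_image(name): name is "scene" or "side" or "wrist"; returns (picture, depth): 400x640x3 uint8, blue, green, red; 400x640 float32, mm along the optical axis (not along the pixel's ray), 0 where there is no reading.
- imaging.camera_info(name): a dict with "vfov" (degrees; the focal length in pixels is half the picture's height over the tangent of half this angle, whatever the lens; pixels are square), "cx", "cy" (the principal point, pixels), "D" ([k1, k2, p1, p2, k3] as OpenCV has them; the pictures are not rectified), "eye" and "rotation" of the camera in the world; the wrist camera has in their place "T_tool_cam" (4x4, takes a point from camera to tool coordinates, whose origin is the TCP and whose axes are the tool frame's). Camera axes: x right, y down, z forward; pixel columns grow to the right and rows downward; lengths in mm; the calibration is good to about 2 mm. A picture is of the moment at which its call begins: read the wrist's pose just before it. camera_info takes no time and is no camera call.
- arm.job_done(): hands the job in, once; it reports no verdict.
The state is a dict: "clock": time; "joints": joint angles; "joint_vel": joint speeds; "joint_efforts": joint torques, N m; "position": TCP position; "ee_rot": TCP orientation; "contact_force": force on the tool from outside, world axes, zero at the start; "wrist_torque": the same for the moment, N m; "gripper_width": finger opening in mm.
Only numpy, scipy, OpenCV 4.12 (cv2) and the standard library are available. Lean on these libraries where they do the work, as an engineer would, in place of code of your own. Each camera call takes 0.05 s, during which the arm holds its last target. There are 200 camera calls.

## Working session

There is one attempt and no reset: what is moved stays moved. The work goes in short steps, Python scripts to look and compute and a tool call to move; the robot and the scene stay as the last step left them, time stands still between calls to the robot, and variables do not carry over. Pictures are saved under pics/ and viewed, about 8 in all and at most 12, crops included, and the job is handed in when it is done.

Besides the shell and the picture viewer there is one more tool, called after "Call:" in YAML: its name, and indented under it one key for each argument. arm_command: Moves the arm, as the interface text tells. Its arguments: {"type":"object","properties":{"increments":{"type":"array","items":{"type":"array"}}},"required":["increments"]}

```bash
mkdir -p pics
cat > h.py <<'E'
import numpy as np, cv2
from bench import readout, imaging, arm
from scipy.spatial.transform import Rotation as R
def cam(name, st=None):
    i=imaging.camera_info(name); f=200/np.tan(np.radians(i["vfov"])/2)
    K=np.array([[f,0,i["cx"]],[0,f,i["cy"]],[0,0,1.]]); D=np.array(i["D"],float)
    if "eye" in i: return K,D,np.array(i["rotation"],float).reshape(3,3) if np.size(i["rotation"])==9 else R.from_quat(i["rotation"]).as_matrix(),np.array(i["eye"],float)
    T=np.array(i["T_tool_cam"]); Rt=R.from_quat(st["ee_rot"]).as_matrix()
    return K,D,Rt@T[:3,:3],Rt@T[:3,3]+np.array(st["position"])
def cast(c,px,z):
    K,D,Rm,e=c; u=cv2.undistortPoints(np.array(px,float).reshape(-1,1,2),K,D)[:,0]
    d=np.c_[u,np.ones(len(u))]@Rm.T
    return e+d*((z-e[2])/d[:,2])[:,None]
def cloud(c,depth):
    K,D,Rm,e=c; v,u=np.mgrid[:400,:640]
    n=cv2.undistortPoints(np.c_[u.ravel(),v.ravel()].astype(float).reshape(-1,1,2),K,D)[:,0]
    return ((np.c_[n,np.ones(len(n))]*depth.reshape(-1,1))@Rm.T+e).reshape(400,640,3)
def proj(c,P):
    K,D,Rm,e=c; return cv2.projectPoints((np.atleast_2d(P)-e)@Rm,np.zeros(3),np.zeros(3),K,D)[0][:,0]
E
python3 - <<'E'
from h import *
s=readout.read_state(); print(s)
for n in("scene","side","wrist"):
    im,d=imaging.get_image(n); cv2.imwrite(f"pics/{n}0.png",im); np.savez(f"{n}0.npz",im=im,d=d)
    print(n,imaging.camera_info(n))
E
```

```text
{'clock': 0.0, 'joints': array([-9.05400652e-01,  3.85562533e-01,  6.64126257e-03, -4.73904115e-04,
       -1.19403002e+00, -2.58587929e-01]), 'joint_vel': array([ 3.91041401e-04, -2.15465120e-03, -3.48975022e-05,  1.00566232e-03,
       -7.05337365e-04, -3.79451909e-04]), 'joint_efforts': array([ 1.68409646e-03, -3.92287982e+01,  1.88402045e+01,  4.18621212e+00,
       -4.53240718e-03,  6.99559450e-06]), 'position': array([ 247.07329346, -573.45566201,  230.22775741]), 'ee_rot': array([-0.14202647,  0.69274179,  0.14352935,  0.6923414 ]), 'contact_force': array([ 0.12247054, -0.17265074, -0.17687793]), 'wrist_torque': array([-0.00224588,  0.0003125 , -0.04433218]), 'gripper_width': 85.41802646775287}
scene {'vfov': 44.41740218447755, 'cx': 321.7021427313909, 'cy': 203.62051825198412, 'D': array([-0.00421826,  0.        ,  0.        ,  0.        ,  0.        ]), 'eye': array([1360.62161853,   29.51235055,  687.91865286]), 'rotation': array([ 0.66174209,  0.61174449, -0.29815914, -0.31459056])}
side {'vfov': 48.39554645326108, 'cx': 317.07181558854415, 'cy': 198.38105432050733, 'D': array([-0.01809773,  0.        ,  0.        ,  0.        ,  0.        ]), 'eye': array([229.54599982, 672.45696583, 843.76804946]), 'rotation': array([-0.24483444,  0.9097969 , -0.3238281 ,  0.08637735])}
wrist {'vfov': 69.97112611133623, 'cx': 317.82078112240646, 'cy': 196.855744695421, 'D': array([-0.04517561,  0.        ,  0.        ,  0.        ,  0.        ]), 'T_tool_cam': array([[-4.81948694e-04, -3.22635259e-01,  9.46523247e-01,
        -1.43149152e+02],
       [ 9.99999814e-01,  1.97870016e-04,  5.76624452e-04,
        -8.87532753e-01],
       [-3.73327949e-04,  9.46523349e-01,  3.22635103e-01,
        -8.26723289e+01],
       [ 0.00000000e+00,  0.00000000e+00,  0.00000000e+00,
         1.00000000e+00]])}
```

View pics/scene0.png

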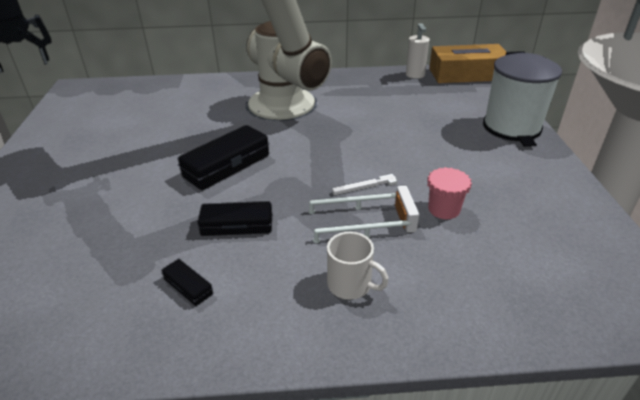

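View pics/side0.png

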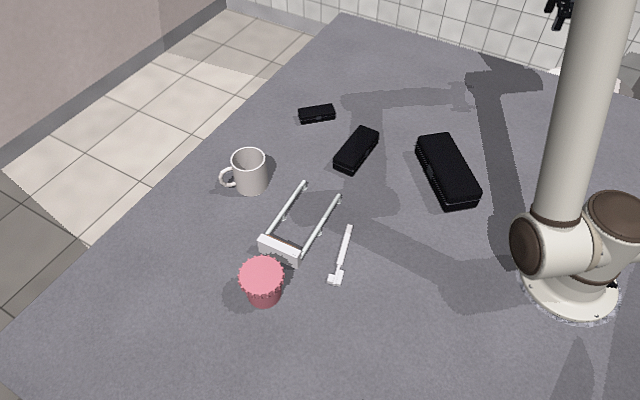

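The scene view shows three black cases. The middle-sized one at (236,218) should be the right one. The rails run from a mouth at about (314,205)/(317,237) to the block at about (407,210). Side view: case at (356,150), rails (305,183)/(338,197) to the block at (280,248).

```bash
cat > meas.py <<'E'
from h import *
def case(n,im,d,c,lo=(0,-1e4),verbose=True):
    P=cloud(c,d); g=im.max(2)
    m=((g<60)&(d>0)&(P[...,2]>30)&(P[...,2]<75)&(P[...,0]>300)&(P[...,0]<1000)).astype(np.uint8)
    N,L,S,C=cv2.connectedComponentsWithStats(m)
    for k in range(1,N):
        if S[k,4]<150: continue
        Q=P[L==k]; z=np.percentile(Q[:,2],90); T=Q[np.abs(Q[:,2]-z)<5]
        (x,y),(a,b),t=cv2.minAreaRect(T[:,:2].astype(np.float32))
        if a<b: t+=90;a,b=b,a
        print(n,"case",C[k].round(),"top",z.round(1),"ctr",round(x,1),round(y,1),"LxW",round(a,1),round(b,1),"ang",round((t+180)%180,2))
def bay(n,im,d,c):
    P=cloud(c,d)
    m=(im.min(2)>110)&(d>0)&(P[...,2]>22)&(P[...,2]<38)&(P[...,0]>480)&(P[...,0]<760)&(P[...,1]>-60)&(P[...,1]<260)
    N,L,S,C=cv2.connectedComponentsWithStats(m.astype(np.uint8))
    for k in range(1,N):
        if S[k,4]<40: continue
        Q=P[L==k]; (x,y),(a,b),t=cv2.minAreaRect(Q[:,:2].astype(np.float32))
        vx,vy,x0,y0=cv2.fitLine(Q[:,:2].astype(np.float32),cv2.DIST_HUBER,0,.01,.01).ravel()
        print(n,"white",C[k].round(),S[k,4],"z",np.percentile(Q[:,2],[5,50,95]).round(1),"line pt",x0.round(1),y0.round(1),"ang",np.degrees(np.arctan2(vy,vx)).round(2),"y rng",Q[:,1].min().round(1),Q[:,1].max().round(1),"x rng",Q[:,0].min().round(1),Q[:,0].max().round(1))
    m=(d>0)&(P[...,2]>42)&(P[...,2]<56)&(im.min(2)>110)&(P[...,0]>480)&(P[...,0]<720)&(P[...,1]>60)&(P[...,1]<280)
    Q=P[m]; print(n,"block top",len(Q),cv2.minAreaRect(Q[:,:2].astype(np.float32)),np.median(Q[:,2])) if len(Q)>10 else 0
E
python3 - <<'E'
from meas import *
for n in("scene","side"):
    z=np.load(n+"0.npz"); c=cam(n); case(n,z["im"],z["d"],c); bay(n,z["im"],z["d"],c)
    P=cloud(c,z["d"]); print("table z",np.median(P[210:230,130:180,2]) if n=="scene" else np.median(P[300:330,100:180,2]))
    for q in ([(313,205),(317,237)] if n=="scene" else [(305,183),(338,197)]): print("mouth end",cast(c,[q],26).round(1))
E
```

```text
scene case [218. 155.] top 63.0 ctr 338.3 -144.8 LxW 195.9 85.9 ang 131.21
scene case [235. 214.] top 44.4 ctr 564.0 -99.9 LxW 147.8 62.7 ang 87.84
scene white [352. 199.] 380 z [23.4 28.2 31.4] line pt 524.8 149.3 ang -87.12 y rng 56.9 247.7 x rng 512.5 533.6
scene white [361. 226.] 460 z [23.7 28.6 31.6] line pt 618.6 159.9 ang -87.0 y rng 61.8 260.0 x rng 609.2 626.4
scene white [349. 258.] 133 z [22.7 30.4 36.9] line pt 706.1 124.7 ang 81.71 y rng 96.2 146.6 x rng 701.1 716.3
scene block top 486 ((637.0706787109375, 204.19378662109375), (79.14398956298828, 270.74029541015625), 51.09429168701172) 48.954313134186236
table z -0.8610120072782479
mouth end [[537.2  65.1  26. ]]
mouth end [[639.7  67.   26. ]]
side case [356. 147.] top 45.5 ctr 556.8 -98.4 LxW 147.3 61.0 ang 88.85
side case [440. 159.] top 64.3 ctr 335.0 -143.4 LxW 194.6 86.9 ang 132.58
side white [251. 186.] 137 z [23.  30.  37.1] line pt 715.3 146.8 ang 35.93 y rng 111.2 160.7 x rng 695.9 759.8
side white [285. 208.] 260 z [26.3 29.8 32.5] line pt 611.2 156.8 ang -87.03 y rng 63.1 244.4 x rng 603.8 619.8
side white [319. 225.] 298 z [26.7 30.  33. ] line pt 517.0 163.0 ang -86.63 y rng 58.3 259.9 x rng 508.9 527.3
side block top 541 ((623.1450805664062, 215.51687622070312), (76.64415740966797, 246.699462890625), 52.8653564453125) 49.321570974732026
table z 0.3404038627961654
mouth end [[612.3  68.5  26. ]]
mouth end [[521.7  66.9  26. ]]
```

Run:
```python
from h import *
s=readout.read_state(); M=R.from_quat(s["ee_rot"]).as_matrix(); print(M.round(3))
print("jaw yaw",np.degrees(np.arctan2(M[1,1],M[0,1])))
```

```text
[[-0.001 -0.396  0.918]
 [ 0.002  0.918  0.396]
 [-1.     0.002 -0.   ]]
jaw yaw 113.30125278009629
```

Call:
arm_command:
  increments:
    - [[0,0,8],[27,36,0],0]
    - [[0,0,16],[54,72,0],0]
    - [[0,0,24],[81,108,0],0]
    - [[0,0,32],[108,144,0],0]
    - [[0,0,40],[135,180,0],0]

```text
clock: 0.65
position: [382.8, -392.0, 230.3]
ee_rot: [-0.372, 0.601, 0.373, 0.601]
contact_force: [1.2, 0.5, 0.4]
gripper_width: 85.0
```

Call:
arm_command:
  increments:
    - [[0,0,6],[27,36,0],0]
    - [[0,0,12],[54,72,0],0]
    - [[0,0,18],[81,108,0],0]
    - [[0,0,24],[108,144,0],0]
    - [[0,0,24],[135,180,0],0]

```text
clock: 1.15
position: [518.4, -210.2, 230.2]
ee_rot: [-0.489, 0.51, 0.491, 0.509]
contact_force: [0.2, -0.4, -0.3]
gripper_width: 85.2
```

Call:
arm_command:
  increments:
    - [[0,0,0],[25,10,0],0]
    - [[0,0,0],[47,20,0],0]
    - [[0,0,0],[47,20,0],0]
    - [[0,0,0],[47,20,0],0]
    - [[0,0,0],[47,20,0],0]

```text
clock: 1.65
position: [564.6, -190.5, 230.0]
ee_rot: [-0.489, 0.511, 0.491, 0.509]
contact_force: [-0.9, -0.1, 0.7]
gripper_width: 85.2
```

```bash
cat > look.py <<'E'
from meas import *
import sys
s=readout.read_state(); im,d=imaging.get_image("wrist"); c=cam("wrist",s)
cv2.imwrite(f"pics/{sys.argv[1]}.png",im); np.savez(sys.argv[1]+".npz",im=im,d=d)
M=R.from_quat(s["ee_rot"]).as_matrix(); print(s["clock"],s["position"].round(1),"jaw yaw",np.degrees(np.arctan2(M[1,1],M[0,1])).round(2),"tilt",M[:,0].round(3),s["contact_force"].round(1),s["gripper_width"])
case("w",im,d,c); bay("w",im,d,c)
E
python3 look.py w1
```

```text
1.65 [ 564.6 -190.5  230. ] jaw yaw 177.69 tilt [-0.003  0.    -1.   ] [-0.9 -0.1  0.7] 85.20715180733173
w case [492. 191.] top 64.4 ctr 336.5 -144.9 LxW 197.8 84.1 ang 131.87
w case [191. 182.] top 31.5 ctr 725.4 -181.2 LxW 97.9 38.6 ang 43.63
w case [322. 231.] top 45.3 ctr 561.2 -103.1 LxW 145.3 59.7 ang 88.67
w white [350. 334.] 116 z [24.2 30.4 32.4] line pt 526.0 67.0 ang -87.19 y rng 54.7 85.6 x rng 520.5 531.2
w white [290. 336.] 89 z [24.1 30.1 32.2] line pt 618.2 69.0 ang -78.91 y rng 60.1 82.2 x rng 614.1 624.2
```

View pics/w1.png

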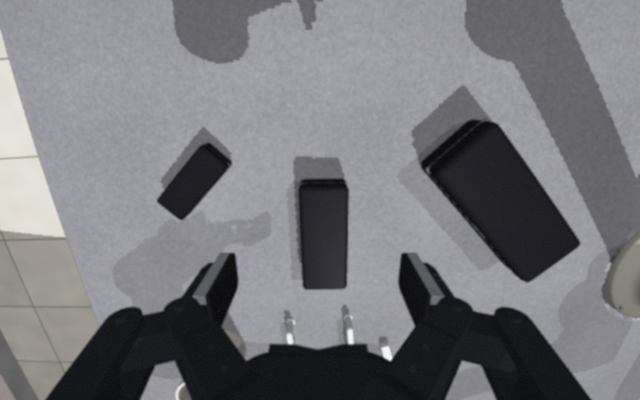

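The wrist view shows the case centred at (323,233) between the open fingers, with the rail ends below it at (289,315) and (347,310). I'll descend and grip the case near its rear.

Call:
arm_command:
  increments:
    - [[0,0,1],[-4.5,20,-40],0]
    - [[0,0,1],[-4.5,39,-80],0]
    - [[0,0,1],[-4.5,39,-120],0]
    - [[0,0,1],[-4.5,39,-160],0]
    - [[0,0,1],[-4.5,39,-180],0]

```text
clock: 2.2
position: [557.2, -152.0, 47.2]
ee_rot: [-0.492, 0.508, 0.496, 0.504]
contact_force: [-0.2, 0.3, 1.0]
gripper_width: 85.4
```

Call:
arm_command:
  increments:
    - [[0,0,0],[0,0,-10],0]
    - [[0,0,0],[0,0,-20],0]
    - [[0,0,0],[0,0,-30],0]
    - [[0,0,0],[0,0,-40],0]
    - [[0,0,0],[0,0,-40],0]

```text
clock: 2.7
position: [556.6, -152.1, 6.3]
ee_rot: [-0.491, 0.508, 0.496, 0.504]
contact_force: [-0.5, -0.5, -0.7]
gripper_width: 85.2
```

```bash
python3 look.py w2
```

```text
2.7 [ 556.6 -152.1    6.3] jaw yaw 178.56 tilt [-0.01   0.001 -1.   ] [-0.5 -0.5 -0.7] 85.21289358691592
w case [613. 215.] top 36.2 ctr 410.2 -164.9 LxW 88.1 29.9 ang 110.79
w case [ 15. 206.] top 31.2 ctr 698.5 -185.6 LxW 63.5 22.1 ang 67.35
w case [626. 222.] top 51.9 ctr 424.4 -181.0 LxW 35.8 10.6 ang 110.47
w case [307. 290.] top 45.1 ctr 559.6 -146.6 LxW 60.0 58.8 ang 179.91
w case [455. 311.] top 74.1 ctr 500.4 -161.1 LxW 35.9 24.8 ang 136.41
w case [175. 319.] top 73.9 ctr 613.7 -155.2 LxW 37.6 25.9 ang 175.36
```

View pics/w2.png

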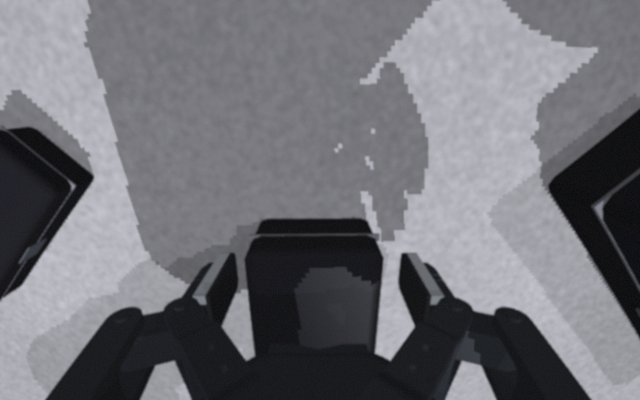

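The case lies between the pads, rear edge at row 220 and centre column about 313 against a finger middle of 318. I'll centre and close.

Call:
arm_command:
  increments:
    - [[0,-0.5,0],[3,0,1],0]
    - [[0,-0.5,0],[3,0,1],0]
    - [[0,-0.5,0],[3,0,1],0.15]
    - [[0,-0.5,0],[3,0,1],0.25]
    - [[0,-0.5,0],[3,0,1],0.35]

```text
clock: 3.25
position: [560.6, -152.1, 8.7]
ee_rot: [-0.494, 0.505, 0.494, 0.507]
contact_force: [0.4, -0.6, 0.2]
gripper_width: 61.5
```

Call:
arm_command:
  increments:
    - [[0,0,0],[0,0,0],0.45]
    - [[0,0,0],[0,0,0],0.45]
    - [[0,0,0],[0,0,0],0.45]
    - [[0,0,0],[0,0,0],0.45]
    - [[0,0,0],[0,0,0],0.45]

```text
clock: 3.75
position: [560.6, -152.1, 8.6]
ee_rot: [-0.494, 0.506, 0.494, 0.507]
contact_force: [-0.1, 0.2, 1.3]
gripper_width: 61.4
```

```bash
python3 look.py w3
python3 - <<'E'
from meas import *
for n in("scene","side"):
    im,d=imaging.get_image(n); case(n,im,d,cam(n)); cv2.imwrite(f"pics/{n}3.png",im)
E
```

```text
3.75 [ 560.6 -152.1    8.6] jaw yaw 178.61 tilt [ 0.001  0.001 -1.   ] [-0.1  0.2  1.3] 61.39440706262891
w case [ 21. 205.] top 31.2 ctr 703.5 -180.9 LxW 81.3 31.6 ang 66.95
w case [616. 214.] top 36.1 ctr 412.6 -167.5 LxW 79.4 26.7 ang 110.69
w case [628. 219.] top 50.3 ctr 424.7 -181.2 LxW 35.2 9.5 ang 111.08
w case [313. 300.] top 70.8 ctr 561.3 -154.8 LxW 126.1 28.1 ang 178.37
scene case [238. 149.] top 62.9 ctr 344.8 -97.5 LxW 114.6 90.7 ang 92.02
scene case [236. 214.] top 46.0 ctr 572.9 -91.5 LxW 130.4 78.0 ang 85.35
side case [357. 144.] top 63.1 ctr 558.6 -150.4 LxW 121.3 24.8 ang 178.49
side case [440. 159.] top 64.4 ctr 335.8 -145.1 LxW 193.8 86.7 ang 131.75
```

Call:
arm_command:
  increments:
    - [[0,0,0.9],[5,0,0],0.45]
    - [[0,0,1.8],[10,0,0],0.45]
    - [[0,0,2.7],[15,0,0],0.45]
    - [[0,0,3.6],[20,0,0],0.45]
    - [[0,0,4.4],[24,0,0],0.45]

```text
clock: 4.4
position: [584.6, -152.1, 8.6]
ee_rot: [-0.513, 0.486, 0.513, 0.487]
contact_force: [-3.9, 0.0, 2.7]
gripper_width: 61.3
```

Call:
arm_command:
  increments:
    - [[0,0,0],[0,8,0],0.45]
    - [[0,0,0],[-0.8,16,0],0.45]
    - [[0,0,0],[-1.5,28,0],0.45]
    - [[0,0,0],[-2.1,40,0],0.45]
    - [[0,0,0],[-2.1,40,0],0.45]

```text
clock: 4.9
position: [582.5, -109.9, 8.6]
ee_rot: [-0.514, 0.485, 0.514, 0.486]
contact_force: [-0.0, 0.5, 0.6]
gripper_width: 61.2
```

```bash
python3 look.py w4 | head -1
python3 - <<'E'
from meas import *
o=[]
for n in("scene","side"):
    im,d=imaging.get_image(n); c=cam(n); bay(n,im,d,c); o.append(cv2.resize(im[120:270,180:440] if n=="scene" else im[100:280,220:480],(780,300)))
    P=cloud(c,d); m=(im.max(2)<70)&(d>0)&(np.abs(P[...,2]-45)<4)&(P[...,1]>-90)&(P[...,1]<60)&(P[...,0]>500)&(P[...,0]<640)
    Q=P[m]; print(n,"front top",Q[:,1].max(), [ (y,np.percentile(Q[abs(Q[:,1]-y)<4][:,0],[1,50,99]).round(1)) for y in (-60,-40,-20,-5)])
cv2.imwrite("pics/c4.png",np.vstack(o))
E
```

```text
4.9 [ 582.5 -109.9    8.6] jaw yaw -176.8 tilt [ 0.     0.001 -1.   ] [-0.   0.5  0.6] 61.20997968643238
scene white [352. 199.] 383 z [23.4 28.2 31.1] line pt 525.0 150.7 ang -86.99 y rng 56.9 247.5 x rng 514.0 533.6
scene white [361. 227.] 464 z [23.2 28.5 31.5] line pt 616.4 202.0 ang -86.96 y rng 61.9 260.0 x rng 607.9 627.0
scene white [349. 257.] 138 z [23.9 31.4 37.6] line pt 706.0 124.4 ang 81.6 y rng 98.2 146.9 x rng 700.8 716.4
scene block top 497 ((635.7938232421875, 205.57339477539062), (78.08003997802734, 270.5544128417969), 50.925148010253906) 48.89678664036137
scene front top 14.971837477775566 [(-60, array([557. , 583.8, 611. ])), (-40, array([555.3, 581.6, 608.9])), (-20, array([554.2, 580.7, 608.4])), (-5, array([553.1, 584. , 606.2]))]
side white [251. 187.] 126 z [23.  30.  37.1] line pt 715.9 148.0 ang 36.67 y rng 117.8 160.9 x rng 696.2 756.7
side white [285. 207.] 257 z [26.7 29.8 32.4] line pt 611.3 157.2 ang -87.19 y rng 63.5 246.2 x rng 603.0 620.3
side white [320. 225.] 301 z [26.8 30.1 32.7] line pt 516.9 161.6 ang -86.58 y rng 57.4 258.6 x rng 508.7 527.0
side block top 523 ((622.3738403320312, 217.996337890625), (75.82178497314453, 242.14425659179688), 54.10663986206055) 49.257137412017414
side front top 16.7257690307232 [(-60, array([548.6, 572. , 605.2])), (-40, array([546.2, 575.1, 600. ])), (-20, array([546.9, 574.1, 602.3])), (-5, array([543.5, 572.2, 602.2]))]
```

View pics/c4.png

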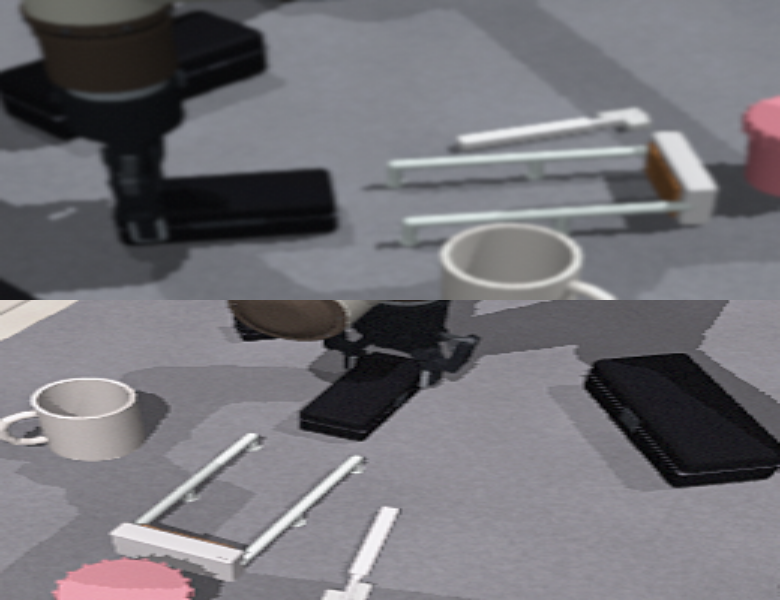

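Crop check: the gripped case lies in line with the lane, and both cameras put it within about 1 mm of the centreline. I'll slide it in.

Call:
arm_command:
  increments:
    - [[0,0,0],[-0.5,10,0],0.45]
    - [[0,0,0],[-1.3,25,0],0.45]
    - [[0,0,0],[-2.1,40,0],0.45]
    - [[0,0,0],[-2.9,55,0],0.45]
    - [[0,0,0],[-3.5,65,0],0.45]

```text
clock: 5.55
position: [578.9, -44.6, 8.6]
ee_rot: [-0.514, 0.486, 0.514, 0.486]
contact_force: [0.2, -1.1, 0.9]
gripper_width: 61.1
```

```bash
cat > chk.py <<'E'
from meas import *
import sys
s=readout.read_state();M=R.from_quat(s["ee_rot"]).as_matrix(); print(s["position"].round(1),"jaw yaw",np.degrees(np.arctan2(M[1,1],M[0,1])).round(2),s["contact_force"].round(1))
o=[]
for n in("scene","side"):
    im,d=imaging.get_image(n); c=cam(n); o.append(cv2.resize(im[120:270,180:440] if n=="scene" else im[100:280,220:480],(780,300)))
    P=cloud(c,d); m=(im.max(2)<70)&(d>0)&(np.abs(P[...,2]-45)<4)&(P[...,1]>-90)&(P[...,1]<270)&(P[...,0]>500)&(P[...,0]<640)
    Q=P[m]; f=np.percentile(Q[:,1],99.5); print(n,"front y",f.round(1),"max",Q[:,1].max().round(1),"min",Q[:,1].min().round(1))
    cx=571.8 if n=="scene" else 564.3
    for k in (15,30,45,60,90,120,135):
        q=Q[abs(Q[:,1]-f+k)<4][:,0]
        if len(q)>8: a,b=np.percentile(q,[1,99]); print("  y",round(f-k),"w",(b-a).round(1),"offset from lane centre",((a+b)/2-cx-(155-(f-k))*.053).round(1))
cv2.imwrite(f"pics/{sys.argv[1]}.png",np.vstack(o))
E
python3 chk.py c5
```

```text
[578.9 -44.6   8.6] jaw yaw -176.81 [ 0.2 -1.1  0.9]
scene front y 80.3 max 81.4 min -65.1
  y 65 w 53.0 offset from lane centre -0.2
  y 50 w 50.3 offset from lane centre -1.4
  y 35 w 54.5 offset from lane centre -0.2
  y 20 w 55.4 offset from lane centre -1.0
  y -10 w 54.1 offset from lane centre 0.7
side front y 81.6 max 83.6 min -66.1
  y 67 w 56.6 offset from lane centre -0.3
  y 52 w 55.9 offset from lane centre -0.2
  y 37 w 57.8 offset from lane centre 0.4
  y 22 w 57.5 offset from lane centre 0.3
  y -8 w 54.6 offset from lane centre 1.2
  y -38 w 86.2 offset from lane centre 0.6
  y -53 w 48.8 offset from lane centre 8.1
```

Call:
arm_command:
  increments:
    - [[0,0,0],[-0.5,10,0],0.45]
    - [[0,0,0],[-1.3,25,0],0.45]
    - [[0,0,0],[-2.1,40,0],0.45]
    - [[0,0,0],[-2.9,55,0],0.45]
    - [[0,0,0],[-3.4,64,0],0.45]

```text
clock: 6.15
position: [575.6, 21.3, 8.6]
ee_rot: [-0.514, 0.485, 0.514, 0.486]
contact_force: [0.5, -3.1, 0.8]
gripper_width: 61.1
```

```bash
python3 chk.py c6
```

```text
[575.6  21.3   8.6] jaw yaw -176.69 [ 0.5 -3.1  0.8]
scene front y 145.8 max 147.4 min -1.0
  y 131 w 53.0 offset from lane centre -0.3
  y 116 w 52.6 offset from lane centre 0.8
  y 101 w 52.2 offset from lane centre -0.1
  y 86 w 49.9 offset from lane centre 1.5
  y 56 w 51.4 offset from lane centre -0.4
  y 11 w 33.3 offset from lane centre 10.1
side front y 148.7 max 150.5 min -0.4
  y 134 w 58.2 offset from lane centre -0.5
  y 119 w 57.7 offset from lane centre -0.1
  y 104 w 54.6 offset from lane centre 0.7
  y 89 w 55.4 offset from lane centre 0.4
  y 59 w 58.1 offset from lane centre 0.9
  y 29 w 48.5 offset from lane centre -14.9
  y 14 w 26.8 offset from lane centre -8.2
```

View pics/c6.png

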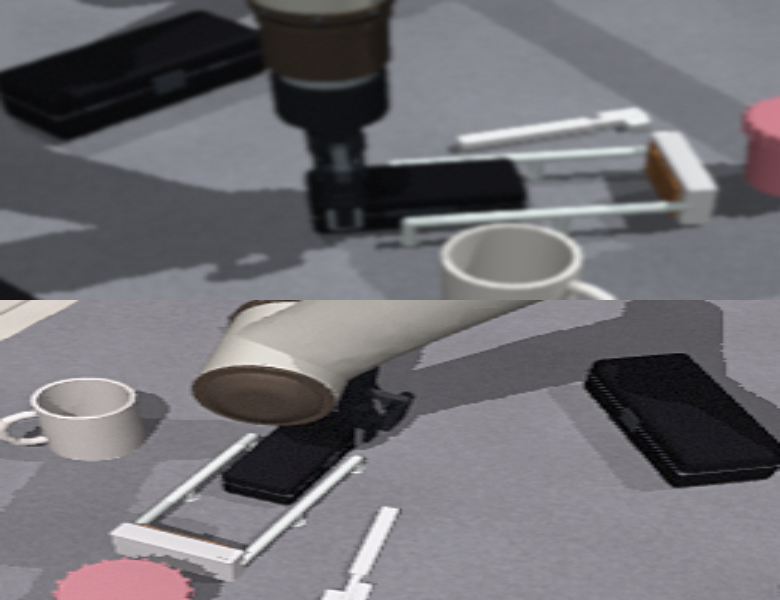

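The case is well inside the lane and centred. I'll release it, back off and part-close the fingers to push with two tips.

Call:
arm_command:
  increments:
    - [[0,0,0],[0,0,0],0.2]
    - [[0,0,0],[0,0,0],0.1]
    - [[0,0,0],[0,0,0],0.05]
    - [[0,0,0],[0,0,0],0.05]
    - [[0,0,0],[0,0,0],0.05]

```text
clock: 6.75
position: [575.8, 21.2, 8.6]
ee_rot: [-0.514, 0.485, 0.514, 0.486]
contact_force: [0.3, 0.1, -0.9]
gripper_width: 81.0
```

Call:
arm_command:
  increments:
    - [[0,0,0],[0.8,-15,1],0.05]
    - [[0,0,0],[1.6,-30,2],0.05]
    - [[0,0,0],[2.4,-45,2],0.05]
    - [[0,0,0],[3.2,-60,2],0.05]
    - [[0,0,0],[4.0,-75,2],0.05]

```text
clock: 7.25
position: [579.7, -55.6, 10.6]
ee_rot: [-0.514, 0.485, 0.514, 0.486]
contact_force: [-0.4, -0.3, 0.5]
gripper_width: 81.5
```

Call:
arm_command:
  increments:
    - [[0,0,0],[0,0,0],0.76]
    - [[0,0,0],[0,0,0],0.76]
    - [[0,0,0],[0,0,0],0.76]
    - [[0,0,0],[0,0,0],0.76]
    - [[0,0,0],[0,0,0],0.76]

```text
clock: 7.75
position: [579.8, -55.0, 10.6]
ee_rot: [-0.514, 0.485, 0.514, 0.486]
contact_force: [0.2, -0.8, 0.5]
gripper_width: 20.2
```

```bash
python3 chk.py c7; python3 look.py w7
```

```text
[579.8 -55.   10.6] jaw yaw -176.7 [ 0.2 -0.8  0.5]
scene front y 145.4 max 146.7 min -57.9
  y 130 w 52.7 offset from lane centre -0.7
  y 115 w 52.5 offset from lane centre 0.1
  y 100 w 54.5 offset from lane centre 0.0
  y 85 w 50.4 offset from lane centre -0.2
  y 55 w 53.5 offset from lane centre 1.4
  y 25 w 54.4 offset from lane centre -1.2
  y 10 w 56.8 offset from lane centre 2.5
side front y 146.6 max 149.3 min -66.0
  y 132 w 58.4 offset from lane centre -0.3
  y 117 w 57.5 offset from lane centre -0.2
  y 102 w 57.8 offset from lane centre -0.0
  y 87 w 58.5 offset from lane centre -0.0
  y 57 w 57.4 offset from lane centre 1.2
  y 27 w 58.6 offset from lane centre 1.0
  y 12 w 56.5 offset from lane centre 1.0
7.85 [579.8 -55.2  10.6] jaw yaw -176.71 tilt [ 0.001  0.002 -1.   ] [1.2 0.3 0. ] 20.48283566663635
w case [243. 311.] top 72.2 ctr 609.3 -55.8 LxW 38.4 26.2 ang 8.92
w case [392. 311.] top 72.2 ctr 552.2 -58.9 LxW 38.6 26.3 ang 177.25
```

View pics/c7.png

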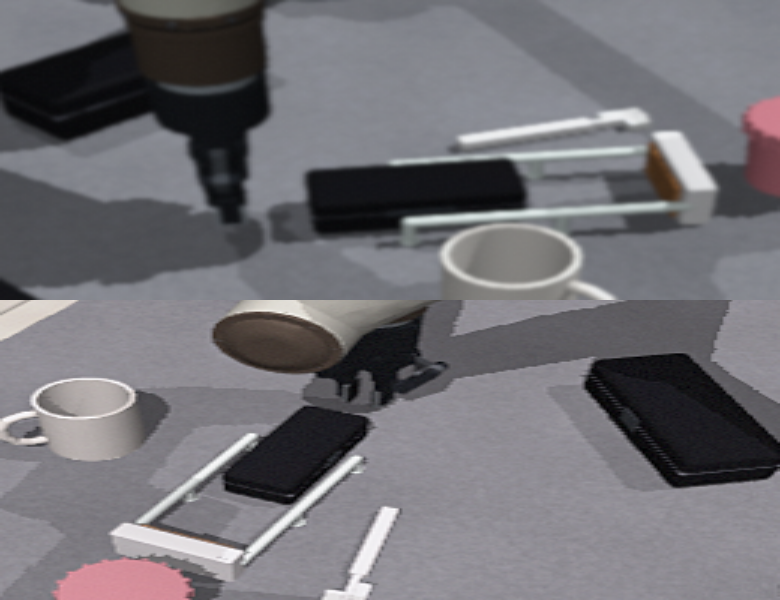

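Call:
arm_command:
  increments:
    - [[0,0,0],[-0.5,8,6],0.76]
    - [[0,0,0],[-1.1,16,6],0.76]
    - [[0,0,0],[-1.6,24,6],0.76]
    - [[0,0,0],[-2.0,32,6],0.76]
    - [[0,0,0],[-2.4,39,6],0.76]

```text
clock: 8.4
position: [577.3, -15.3, 16.6]
ee_rot: [-0.514, 0.485, 0.515, 0.486]
contact_force: [0.5, 0.5, 0.3]
gripper_width: 20.4
```

Call:
arm_command:
  increments:
    - [[0,0,0],[-0.5,8,0],0.76]
    - [[0,0,0],[-0.9,16,0],0.76]
    - [[0,0,0],[-1.3,24,0],0.76]
    - [[0,0,0],[-1.7,32,0],0.76]
    - [[0,0,0],[-2.1,40,0],0.76]

```text
clock: 8.9
position: [575.1, 25.4, 16.5]
ee_rot: [-0.514, 0.485, 0.515, 0.486]
contact_force: [0.0, -1.4, 0.4]
gripper_width: 20.5
```

```bash
python3 chk.py c8
```

```text
[575.1  25.4  16.5] jaw yaw -176.68 [ 0.  -1.4  0.4]
scene front y 182.6 max 183.9 min 17.1
  y 168 w 52.8 offset from lane centre 2.5
  y 153 w 49.1 offset from lane centre 1.6
  y 138 w 53.9 offset from lane centre 0.4
  y 123 w 52.1 offset from lane centre 0.9
  y 93 w 52.2 offset from lane centre 1.3
  y 63 w 54.9 offset from lane centre 3.0
  y 48 w 53.1 offset from lane centre 0.7
side front y 185.1 max 187.2 min 21.8
  y 170 w 56.5 offset from lane centre -0.3
  y 155 w 56.4 offset from lane centre 0.8
  y 140 w 56.5 offset from lane centre 0.2
  y 125 w 56.7 offset from lane centre 1.3
  y 95 w 56.2 offset from lane centre 0.5
  y 65 w 57.3 offset from lane centre 2.0
  y 50 w 57.0 offset from lane centre 1.6
```

Call:
arm_command:
  increments:
    - [[0,0,0],[-0.6,9,0],0.76]
    - [[0,0,0],[-1.1,18,0],0.76]
    - [[0,0,0],[-1.6,27,0],0.76]
    - [[0,0,0],[-2.1,36,0],0.76]
    - [[0,0,0],[-2.6,45,0],0.76]

```text
clock: 9.5
position: [572.6, 71.7, 16.6]
ee_rot: [-0.514, 0.484, 0.515, 0.486]
contact_force: [0.8, -1.3, 0.2]
gripper_width: 20.5
```

```bash
python3 chk.py c9
```

```text
[572.6  71.7  16.6] jaw yaw -176.6 [ 0.8 -1.3  0.2]
scene front y 229.0 max 230.9 min 62.3
  y 214 w 50.7 offset from lane centre 2.5
  y 199 w 50.2 offset from lane centre 1.6
  y 184 w 50.2 offset from lane centre 1.5
  y 169 w 51.0 offset from lane centre 1.3
  y 139 w 52.8 offset from lane centre 0.6
  y 109 w 53.1 offset from lane centre 1.2
  y 94 w 49.6 offset from lane centre 2.8
side front y 231.3 max 245.9 min 67.6
  y 216 w 57.1 offset from lane centre 0.7
  y 201 w 54.9 offset from lane centre 2.4
  y 186 w 56.6 offset from lane centre 1.2
  y 171 w 57.3 offset from lane centre 1.1
  y 141 w 57.1 offset from lane centre 2.1
  y 111 w 55.0 offset from lane centre 1.5
  y 96 w 34.0 offset from lane centre -10.9
```

View pics/c9.png

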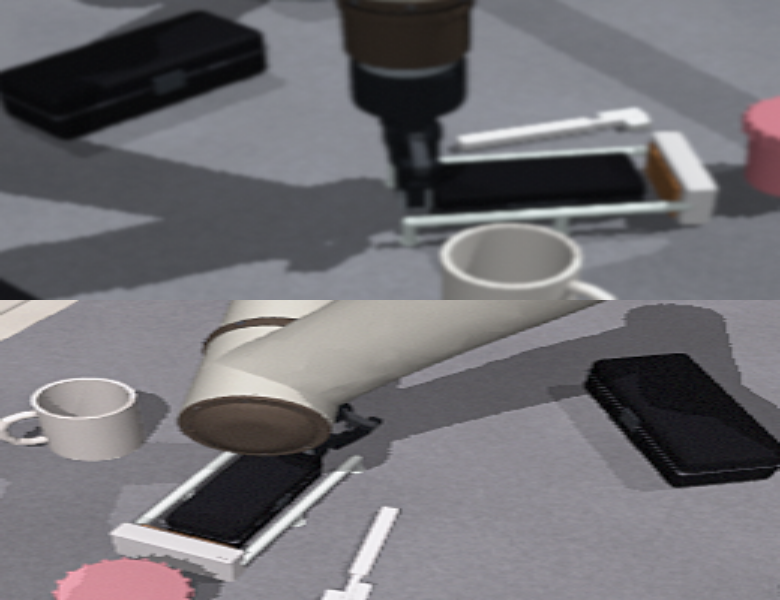

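The case is centred with a gap of about 18 mm to the cork. I'll go slowly now, watching the force.

Call:
arm_command:
  increments:
    - [[0,0,0],[-0.2,3,0],0.76]
    - [[0,0,0],[-0.4,6,0],0.76]
    - [[0,0,0],[-0.6,9,0],0.76]
    - [[0,0,0],[-0.7,12,0],0.76]
    - [[0,0,0],[-0.8,14,0],0.76]

```text
clock: 10.1
position: [572.0, 86.4, 16.7]
ee_rot: [-0.515, 0.483, 0.515, 0.486]
contact_force: [-0.6, 0.0, -0.2]
gripper_width: 20.7
```

Call:
arm_command:
  increments:
    - [[0,0,0],[0,0.5,0],0.76]
    - [[0,0,0],[0,1,0],0.76]
    - [[0,0,0],[-0.1,1.5,0],0.76]
    - [[0,0,0],[-0.1,2,0],0.76]
    - [[0,0,0],[-0.1,2,0],0.76]

```text
clock: 10.6
position: [571.8, 87.9, 16.7]
ee_rot: [-0.515, 0.484, 0.515, 0.486]
contact_force: [-0.7, -2.5, 1.7]
gripper_width: 20.7
```

```bash
python3 chk.py c10
```

```text
[571.8  87.9  16.7] jaw yaw -176.53 [-0.7 -2.5  1.7]
scene front y 245.5 max 248.0 min 76.6
  y 231 w 54.1 offset from lane centre 0.7
  y 216 w 52.1 offset from lane centre 1.6
  y 201 w 48.6 offset from lane centre 1.9
  y 186 w 52.3 offset from lane centre 1.0
  y 156 w 51.1 offset from lane centre 3.1
  y 126 w 51.1 offset from lane centre 1.3
  y 111 w 52.6 offset from lane centre 1.5
side front y 246.5 max 247.4 min 83.3
  y 231 w 57.1 offset from lane centre 0.9
  y 216 w 57.0 offset from lane centre 0.6
  y 201 w 56.2 offset from lane centre 0.6
  y 186 w 55.3 offset from lane centre 1.1
  y 156 w 57.0 offset from lane centre 1.9
  y 126 w 42.8 offset from lane centre -5.6
  y 111 w 23.3 offset from lane centre -17.2
```

Continue gently until the force shows contact with the stop.

Call:
arm_command:
  increments:
    - [[0,0,0],[0,0.5,0],0.76]
    - [[0,0,0],[0,1,0],0.76]
    - [[0,0,0],[-0.1,1.5,0],0.76]
    - [[0,0,0],[-0.1,2,0],0.76]
    - [[0,0,0],[-0.1,2,0],0.76]

```text
clock: 11.2
position: [571.0, 88.1, 16.7]
ee_rot: [-0.515, 0.485, 0.515, 0.485]
contact_force: [0.4, -9.5, 1.8]
gripper_width: 20.6
```

A 9.5 N reaction with no further advance means the case is on the stop. I'll back straight out, rise and check.

Call:
arm_command:
  increments:
    - [[0,0,0],[0.8,-4,0],0.76]
    - [[0,0,0],[1.2,-15,0],0.76]
    - [[0,0,0],[2,-30,0],0.76]
    - [[0,0,0],[3,-50,0],0.76]
    - [[0,0,0],[4.5,-75,0],0.76]

```text
clock: 11.7
position: [575.7, 12.4, 16.8]
ee_rot: [-0.515, 0.485, 0.515, 0.485]
contact_force: [0.4, 0.3, -0.3]
gripper_width: 20.3
```

Call:
arm_command:
  increments:
    - [[0,0,0],[2,-30,40],0.76]
    - [[0,0,0],[4,-60,80],0.76]
    - [[0,0,0],[5,-80,120],0.76]
    - [[0,0,0],[5,-80,160],0.76]
    - [[0,0,0],[5,-80,160],0.76]

```text
clock: 12.2
position: [584.4, -69.2, 183.6]
ee_rot: [0.518, -0.481, -0.511, -0.488]
contact_force: [0.6, 0.0, -0.0]
gripper_width: 20.7
```

```bash
python3 chk.py c11
python3 - <<'E'
from meas import *
for n in("scene","side"):
    im,d=imaging.get_image(n); case(n,im,d,cam(n))
    a=np.load(n+"0.npz")["im"]; b=im
    boxes={"scene":{"mug":(320,232,390,300),"cup":(425,168,475,220),"brush":(330,174,400,192)},"side":{"mug":(215,145,270,198),"cup":(235,252,288,310),"brush":(325,222,355,288)}}[n]
    for k,(x0,y0,x1,y1) in boxes.items(): print(n,k,"mean abs diff",np.abs(a[y0:y1,x0:x1].astype(int)-b[y0:y1,x0:x1]).mean().round(1))
E
```

```text
[584.4 -69.2 183.6] jaw yaw -176.58 [ 0.6  0.  -0. ]
scene front y 245.2 max 246.2 min 98.5
  y 230 w 53.5 offset from lane centre 0.5
  y 215 w 52.4 offset from lane centre 0.2
  y 200 w 52.0 offset from lane centre 0.7
  y 185 w 52.7 offset from lane centre 1.3
  y 155 w 53.4 offset from lane centre 0.1
  y 125 w 52.5 offset from lane centre 1.5
  y 110 w 53.4 offset from lane centre -0.1
side front y 246.0 max 247.4 min 99.3
  y 231 w 58.2 offset from lane centre 1.1
  y 216 w 58.7 offset from lane centre 0.2
  y 201 w 58.3 offset from lane centre 1.0
  y 186 w 55.6 offset from lane centre -0.1
  y 156 w 58.6 offset from lane centre 1.5
  y 126 w 56.9 offset from lane centre 0.8
  y 111 w 54.7 offset from lane centre 0.6
scene case [255. 145.] top 62.5 ctr 317.5 -64.3 LxW 42.1 31.5 ang 93.94
scene case [207. 159.] top 63.0 ctr 360.3 -168.7 LxW 131.1 87.8 ang 131.09
scene case [365. 209.] top 44.5 ctr 572.7 173.3 LxW 149.2 57.2 ang 92.99
scene mug mean abs diff 7.2
scene cup mean abs diff 6.2
scene brush mean abs diff 10.1
side case [317. 110.] top 32.3 ctr 722.4 -177.7 LxW 96.4 39.9 ang 43.08
side case [440. 159.] top 64.3 ctr 335.4 -142.6 LxW 197.3 85.3 ang 131.05
side case [299. 219.] top 45.5 ctr 560.7 173.4 LxW 148.5 67.2 ang 93.49
side mug mean abs diff 6.2
side cup mean abs diff 6.7
side brush mean abs diff 6.4
```

View pics/c11.png

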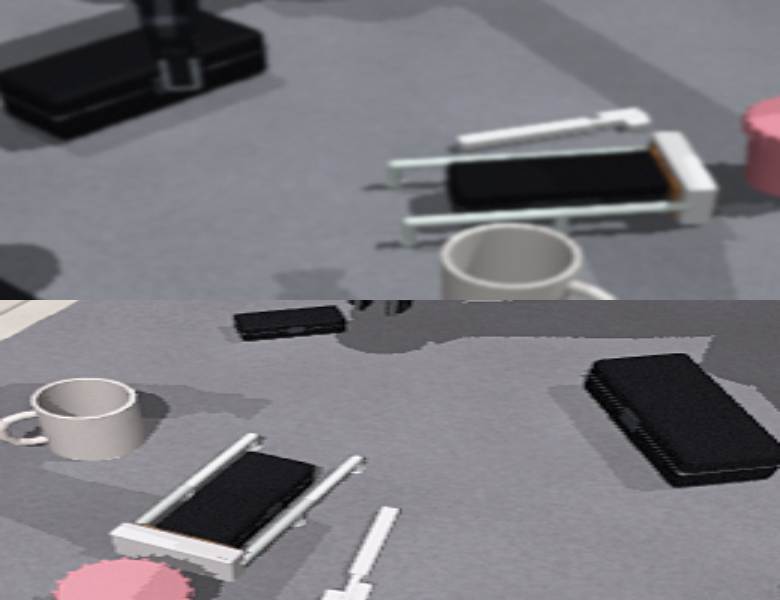

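The final view shows the case against the cork, flat and centred between the rails, with the mug, cup and brush where they were. I'm handing it in.

```bash
python3 -c "
from bench import arm; print(arm.job_done())"
```

```text
the job is handed in; nothing more can be done
None
```

The case is in its bay with its leading end against the cork stop, and I handed the job in at about 12 s. No verdict comes back.

**What I did:** I gripped the medium case near its rear and slid it along the counter onto the lane axis, then about halfway into the lane. I released it outside the mouth and pushed it home with the part-closed fingertips. It stopped advancing with a 9.5 N reaction, which I took as the stop, and then I backed out.

**Last checks:**
- **Position:** The scene and side cameras both put the case centre about 1 mm off the centreline. It is about 114 mm down the lane, where 115 mm is full contact.
- **Angle and height:** The case is within 0.5° of the lane. Its top is at 44.5–45.5 mm, so it is flat on the counter.
- **Surroundings:** The mug, denture cup and brush look unmoved in both views; I compared pictures but did not measure their positions. I saw no sign of rail contact, though there was no direct rail sensor to confirm it.

**Disagreement:** The scene and side cameras differed by about 7 mm in absolute x. I used only positions of the case relative to the lane, which agreed to within about 1–2 mm.

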